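# Set the fence of a slicing board against its stop and clamp it

### The job

Set the slicing board up for equal slices: slide the upright wooden fence along its slots until it bears gently against the rubber tip of the stop screw (a light push of the finger, 5 to 10 N on the tip, never more than 12 N) and hold that for half a second. Then swing the black-gripped clamp lever clockwise, seen from above, until it is tight near the end of its swing, so that the fence stays clamped where it bears on the tip. Do not push the index block along and leave the salt shaker, jam jar and tin standing where they are.

Things in the scene. Friction and masses are not known exactly. Their poses are not given: they have to be found in the camera images.
- slicing_board: Fixed rectangular wooden slicing board, 200 (its x) x 320 (its y) x 20 mm thick, lying on the worktop. Origin: centre of its underside. Its z is up. The fence slides along the board's y. A scale of plain lines runs along its -x edge.
- fence: Upright pale wooden plate, 120 mm along the board's x, 12 mm thick along its y, top edge 105 mm above the worktop, on an aluminium foot reaching 126 mm to -y with two slots over two fixed bolts. Origin: middle of the plate, 20 mm above the worktop; axes as the board's. Starts near the -y end and slides only along y, 75 mm, +y to the stop, against 6 N of dry friction; nothing springs it back.
- fence_top (a point): A point inside the fence's plate, midway along it and midway through its thickness, 85 mm above the worktop (20 mm below the top edge): where to grip it. Axes as the board's.
- index_block: Aluminium block 52 (x) x 30 (y) x 30 mm, top 53 mm above the worktop, on the fence's +y side. Origin: middle of its front (-y) face, 20 mm above the worktop; axes as the board's. From that face a stop screw with rubber tip, 16 mm thick, points at the fence 38 mm above the worktop; it sticks out 12 to 36 mm, never measured: feel for it. The tip gives 1 mm per 6 N. Block and screw hold to 60 N.
- clamp_lever (a joint): Swing of the clamp lever in rad, 0 to 1.4 (stop), growing clockwise seen from above = tightening. Starts loose at 0 to 0.3; turns with 0.35 N m of friction (6 N at the grip), begins to clamp at about 0.7 and stiffens to about 10 N at the grip; tight from 1.1 on. It stays where it is left. At 0 the arm points 0.61 rad clockwise of the board's +x.
- lever_grip (a point): On the axis of the lever's upright round black grip, 16 mm diameter, standing from 45 to 84 mm above the worktop at the end of the lever's arm, 60 mm from the lever's turning axis. The point is 69 mm above the worktop.
- lever_axis (a point): Point on the vertical turning axis of the clamp lever (a fixed bolt 30 mm to +x and 72.5 mm to -y of the board's centre), 69 mm above the worktop. Axes as the board's.
- salt_shaker: Bystander: salt shaker, 44 x 44 x 90 mm, beyond the board's +x edge. Origin: centre of its underside.
- jar_jam: Bystander: jam jar, 69 x 69 x 99 mm, beyond the board's +x edge. Origin: centre of its underside.
- tin: Bystander: low food tin, 75 x 75 x 58 mm, off the board's -y end. Origin: centre of its underside.

How it is judged:
By the outcome, as a careful person would: the job done as asked, in the order asked, and still so for the second after the job is handed in, with the robot touching nothing.
It also fails if it takes over 72 s, if anything falls off the work surface, if the arm or the gripper's body presses on something with over 40 N, if the wrist force passes 120 N, or if a joint passes its speed limit or range.

### The arm

A 6-joint arm with a two-finger parallel gripper is mounted at the origin on a cart in front of the work surface, level with it; the furniture and walls round the work are solid. World frame = base frame: x ahead of the robot, y to its left, z up, the work surface at z = 0. Lengths are in m, angles in rad, forces in N, time in s.
With the tool pointing down it reaches from about 0.3 to 0.775 m from the base axis. Payload 14.6 kg.
Tool frame: the origin (TCP) lies at the very end of the fingers, on their centre line; the grasp point (between the pads) lies 19 mm behind it; x points along the fingers, z is the direction in which the jaws open and shut, and the axes are right-handed (so a half turn about x gives the same grasp; the last joint's range is limited). The gripper opens to 94 mm and grips with 3 to 60 N. Pads are 16 mm wide; open, the fingers measure 119 mm over their backs; the gripper's body (75 mm by 177 mm) begins 78 mm behind the grasp point.
Start: joints at [-1.276, 0.3, 1.521, -0, 1.321, -0.067], TCP at [0.195, -0.514, 0.205] pointing down, gripper open.
Joint ranges: [-3.03, 3.03], [-0.79, 2.21], [0.23, 2.52], [-1.04, 4.18], [0, 3.07], [-2.55, 2.55]. Speed limits (rad/s): [2.22, 2.22, 2.57, 3.14, 3.14, 3.14].

### API

Orientations are given as [roll, pitch, yaw] about the fixed x, y, z axes, in that order (R = Rz(yaw) Ry(pitch) Rx(roll)).
In Python, from station import ctrl gives the robot as it stands. The module is installed in compiled form; this text tells all that it offers.
- The arm moves only by the tool servo_tool, never from a script. Its argument "motion" is one flat list of numbers, 4 for each row, row after row: the shift along the tool's x, y, z in mm, then the turn about the tool's x in degrees. In form: [dx, dy, dz, roll, dx, dy, dz, roll, ...]. A call has 1 to 20 rows; each row is the pose to reach, as a shift and turn from the pose commanded when the call began, along the tool's axes at that moment; what a row does not reach only later rows make up. A row lasts 1/8 s, in which the tool goes at most 62.5 mm and 10.7 degrees, less where a joint would pass 70% of its speed; a pose out of reach is approached as far as the arm can. A call with a gripper value outside its range is refused whole. "gripper" is the opening, from 0 (shut) to 1 (fully open), set as the call begins (left out, the last holds). The fingers move at their own pace and stop on an object; "force" is the grip in N (left out, the last holds). Time passes only in rows, so rows that repeat a pose let the fingers close. It gives the time, the measured TCP pose, the force and the opening at its end, in the units of the state.
- ctrl.get_obs(): the state, without advancing time (a new reading comes with each control period).
- ctrl.camera(name): name is "scene" or "top" or "wrist"; returns a dict with "color" (420x560x3 uint8, red, green, blue), "z_map" (420x560 float32, m along the optical axis (not along the pixel's ray), 0 where there is no reading), "fx", "fy", "cx", "cy" (pixels), "rvec" (rotation vector, rad) and "tvec" (3), from world to camera coordinates, as OpenCV has them. Camera axes: x right, y down, z forward; pixel columns grow to the right and rows downward; lengths in m; the calibration is good to about 2 mm. The wrist camera is an equidistant fisheye: a pixel r from the principal point sees the ray r / f radians off the axis. A picture is of the moment at which its call begins.
- ctrl.hand_in(): hands the job in, once; it reports no verdict.
The state is a dict: "time_s": time; "qpos": joint angles; "joint_vel": joint speeds; "tau": joint torques, N m; "ee_pos": TCP position; "eef_rot": TCP orientation; "force": force on the tool from outside, world axes, zero at the start; "moment": the same for the moment, N m; "grip_width": finger opening in m.
Only numpy, scipy, OpenCV 4.12 (cv2) and the standard library are available. Lean on these libraries where they do the work, as an engineer would, in place of code of your own. Each camera call takes 0.05 s, during which the arm holds its last target.

## Working session

There is one attempt and no reset: what is moved stays moved. The work goes in short steps, Python scripts to look and compute and a tool call to move; the robot and the scene stay as the last step left them, time stands still between calls to the robot, and variables do not carry over. Pictures are saved under pics/ and viewed, and the job is handed in when it is done.

Besides the shell and the picture viewer there is one more tool, called after "Request:" as a command line: name --argument value ..., lists and objects as JSON in quotes. servo_tool: Moves the arm, as the interface text tells. Its arguments: {"type":"object","properties":{"motion":{"type":"array","items":{"type":"number"}},"gripper":{"type":"number"},"force":{"type":"number"}},"required":["motion"]}

```bash
mkdir -p pics; python3 - <<'E'
from station import ctrl
import cv2,numpy as np
o=ctrl.get_obs();print({k:np.round(v,4) for k,v in o.items()})
for n in["scene","top","wrist"]:
    c=ctrl.camera(n);cv2.imwrite(f"pics/{n}0.png",c["color"][:,:,::-1]);np.savez(f"{n}0.npz",**c)
    print(n,[c[k] for k in("fx","fy","cx","cy","rvec","tvec")])
E
```

```text
{'time_s': np.float64(0.0), 'qpos': array([-1.2756,  0.3005,  1.5216,  0.    ,  1.3207, -0.0666]), 'joint_vel': array([ 0.0007,  0.0002, -0.0017, -0.0002,  0.0006, -0.0011]), 'tau': array([-2.80000e-03, -5.31803e+01, -3.52739e+01,  7.08000e-02,
        2.44000e-02, -1.00000e-04]), 'ee_pos': array([ 0.1946, -0.5141,  0.2049]), 'eef_rot': array([3.0699, 1.5696, 1.8609]), 'force': array([-0.6627, -0.3073, -0.0172]), 'moment': array([0.0088, 0.039 , 0.0223]), 'grip_width': np.float64(0.0941)}
scene [502.492470899317, 502.492470899317, 283.6633471855376, 204.34070273386396, array([ 2.35802392, -0.56426853,  0.19656908]), array([-0.50363607,  0.19286774,  0.8223352 ])]
top [463.083394151123, 463.083394151123, 280.641755100852, 203.26480820150732, array([ 2.17788273, -2.15274614,  0.11822794]), array([-0.07754841,  0.57780257,  1.04628311])]
wrist [325.19226210127806, 325.19226210127806, 276.9148018128483, 206.3701678973521, array([-2.41544422,  1.66813496,  0.2043331 ]), array([-0.54910386, -0.02591176,  0.39143674])]
```

View pics/scene0.png

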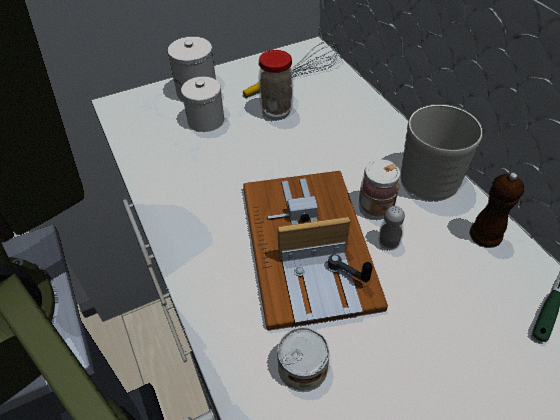

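View pics/top0.png

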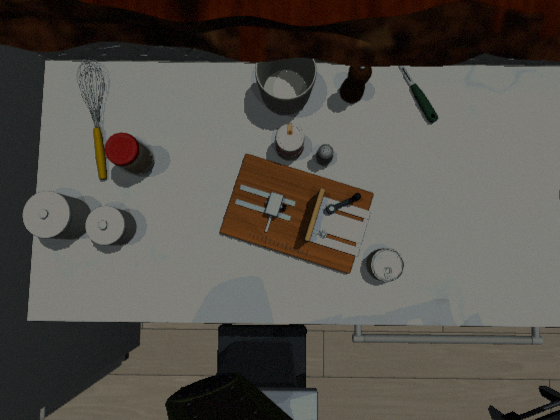

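View pics/wrist0.png

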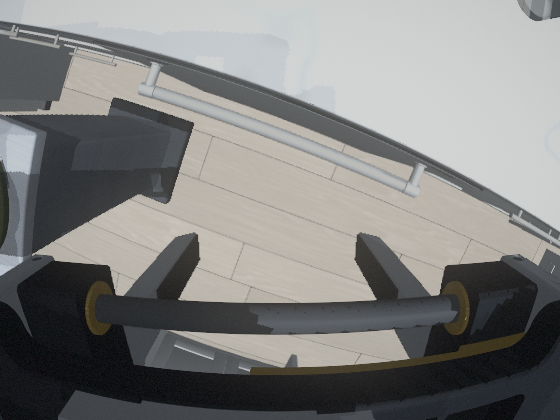

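The scene view shows the board around (315,250), the fence plate at (313,235), the lever grip at (366,271) and the tin at (303,357). The top view shows the board at (297,212), the fence at (316,213), the grip at (356,198), the salt shaker at (325,154), the jar at (289,142) and the tin at (385,265). Next I'll measure these.

```bash
cat > h.py <<'E'
import cv2,numpy as np
def ld(n):return dict(np.load(n+".npz"))
def pix2plane(c,uv,z):
    R=cv2.Rodrigues(c["rvec"])[0];t=c["tvec"];uv=np.atleast_2d(uv).astype(float)
    d=np.c_[(uv[:,0]-c["cx"])/c["fx"],(uv[:,1]-c["cy"])/c["fy"],np.ones(len(uv))]@R
    o=-R.T@t; s=(z-o[2])/d[:,2]; return o+d*s[:,None]
def cloud(c):
    z=c["z_map"];v,u=np.indices(z.shape)
    p=np.stack([(u-c["cx"])/c["fx"]*z,(v-c["cy"])/c["fy"]*z,z],-1)
    R=cv2.Rodrigues(c["rvec"])[0]
    return (p-c["tvec"])@R
def proj(c,P):
    return cv2.projectPoints(np.atleast_2d(P).astype(float),c["rvec"],c["tvec"],np.array([[c["fx"],0,c["cx"]],[0,c["fy"],c["cy"]],[0,0,1.]]),None)[0][:,0]
E
python3 - <<'E'
from h import *
for n in("top","scene"):
    c=ld(n+"0");hsv=cv2.cvtColor(c["color"],cv2.COLOR_RGB2HSV)
    P=cloud(c)
    m=((hsv[...,0]<16)&(hsv[...,1]>120)&(hsv[...,2]>60)&(abs(P[...,2]-.02)<.012)).astype(np.uint8)
    m=cv2.morphologyEx(m,cv2.MORPH_OPEN,np.ones((2,2)))
    k,l,s,_=cv2.connectedComponentsWithStats(m)
    cs,_=cv2.findContours(m,cv2.RETR_EXTERNAL,cv2.CHAIN_APPROX_NONE)
    cs=[x for x in cs if len(x)>25 and np.linalg.norm(x.mean((0,1))-([297,212] if n=="top" else [315,250]))<120]
    pts=np.vstack(cs)[:,0]
    w=pix2plane(c,pts,.02)[:,:2]
    r=cv2.minAreaRect((w*1000).astype(np.float32));print(n,len(pts),r,np.round(cv2.boxPoints(r)))
    # dark grip points by depth cloud
    g=(hsv[...,2]<60)&(P[...,2]>.06)&(P[...,2]<.095)
    d=np.hypot(*(P[...,:2]-np.array(r[0])/1000).transpose(2,0,1))<.2
    q=P[g&d];print("dark hi",len(q),q.mean(0) if len(q) else 0)
E
```

```text
top 689 ((556.5380249023438, -110.73103332519531), (316.5146179199219, 197.6602020263672), 73.14096069335938) [[ 416. -234.]
 [ 605. -291.]
 [ 697.   12.]
 [ 508.   69.]]
dark hi 282 [ 0.65588974 -0.14082594  0.07677874]
scene 1038 ((557.70751953125, -112.28988647460938), (316.78240966796875, 197.33200073242188), 73.11231994628906) [[ 417. -235.]
 [ 606. -293.]
 [ 698.   11.]
 [ 509.   68.]]
dark hi 870 [ 0.6109112  -0.15456194  0.07311367]
```

```bash
cat >> h.py <<'E'
YAW=np.deg2rad(-16.87);C=np.array([.557,-.1115])
BX=np.array([np.cos(YAW),np.sin(YAW)]);BY=np.array([-np.sin(YAW),np.cos(YAW)])
def tob(P):
    d=P[...,:2]-C;return np.stack([d@BX,d@BY,P[...,2]],-1)
def tow(b):return C+b[0]*BX+b[1]*BY
E
python3 - <<'E'
from h import *
for n in("top","scene"):
    c=ld(n+"0");hsv=cv2.cvtColor(c["color"],cv2.COLOR_RGB2HSV)
    B=tob(cloud(c));ok=c["z_map"]>0
    x,y,z=B[...,0],B[...,1],B[...,2]
    def rep(name,m):
        m=m&ok;q=B[m]
        if len(q):print(n,name,len(q),"med",np.round(np.median(q,0)*1000),"lo",np.round(np.percentile(q,3,axis=0)*1000),"hi",np.round(np.percentile(q,97,axis=0)*1000))
    wood=(hsv[...,0]<25)&(hsv[...,1]>60)
    rep("fence top",(abs(x)<.1)&(abs(y)<.16)&(z>.098)&(z<.112))
    rep("fence",(abs(x)<.1)&(abs(y)<.16)&(z>.05)&wood)
    rep("block",(abs(x)<.05)&(y<.12)&(y>-.02)&(z>.046)&(z<.06)&~wood)
    rep("grip",(x>.03)&(x<.12)&(y>-.16)&(y<-.02)&(z>.06)&(hsv[...,2]<70)&~wood)
    rep("griptop",(x>.03)&(x<.12)&(y>-.16)&(y<-.02)&(z>.078)&(z<.09)&~wood)
    rep("offx",(x>.105)&(x<.25)&(abs(y)<.2)&(z>.03)&(z<.11))
    rep("salt",(x>.105)&(x<.25)&(y<0)&(y>-.2)&(z>.03)&(z<.11))
    rep("jar",(x>.105)&(x<.25)&(y>0.01)&(y<.2)&(z>.03)&(z<.11))
    rep("tin",(y<-.165)&(y>-.3)&(abs(x)<.15)&(z>.03)&(z<.08))
c=ld("scene0");r=c["color"][140:380,220:420,::-1];cv2.imwrite("pics/crop.png",cv2.resize(r,None,fx=3,fy=2.5,interpolation=cv2.INTER_CUBIC))
c=ld("top0");r=c["color"][120:300,210:420,::-1];cv2.imwrite("pics/crop2.png",cv2.resize(r,None,fx=3.3,fy=3.3,interpolation=cv2.INTER_CUBIC))
E
```

```text
top fence top 304 med [ -0. -34. 104.] lo [-56. -40. 101.] hi [ 56. -28. 108.]
top fence 4865 med [ 87. 111. 663.] lo [-11. -35. 103.] hi [ 99. 156. 699.]
top block 298 med [ 0. 59. 53.] lo [-24.  45.  48.] hi [25. 73. 56.]
top grip 104 med [111. -52. 652.] lo [  63. -116.   70.] hi [120. -24. 665.]
top griptop 28 med [  69. -112.   82.] lo [  63. -118.   79.] hi [  75. -107.   86.]
top offx 1491 med [148.  68.  89.] lo [116. -29.  38.] hi [236. 147. 103.]
top salt 286 med [140. -17.  80.] lo [128. -36.  33.] hi [160.  -2.  90.]
top jar 1194 med [154.  75.  96.] lo [116.  40.  40.] hi [238. 151. 105.]
top tin 937 med [ -55. -223.   55.] lo [ -87. -257.   40.] hi [ -22. -189.   59.]
scene fence top 523 med [ -1. -36. 103.] lo [-56. -40.  99.] hi [ 55. -28. 106.]
scene fence 1748 med [  0. -38.  85.] lo [-57. -41.  54.] hi [ 58. -30. 105.]
scene block 385 med [-0. 57. 51.] lo [-24.  45.  47.] hi [24. 73. 54.]
scene grip 99 med [  69. -117.   79.] lo [  63. -120.   61.] hi [  75. -109.   84.]
scene griptop 53 med [  70. -115.   81.] lo [  64. -120.   78.] hi [  76. -109.   84.]
scene offx 3432 med [152.  58.  76.] lo [117. -34.  33.] hi [246. 127. 105.]
scene salt 694 med [141. -28.  63.] lo [128. -37.  31.] hi [160.  -9.  88.]
scene jar 2738 med [162.  68.  79.] lo [116.  37.  34.] hi [246. 132. 106.]
scene tin 2383 med [ -56. -229.   54.] lo [ -88. -260.   35.] hi [ -22. -191.   57.]
```

View pics/crop.png

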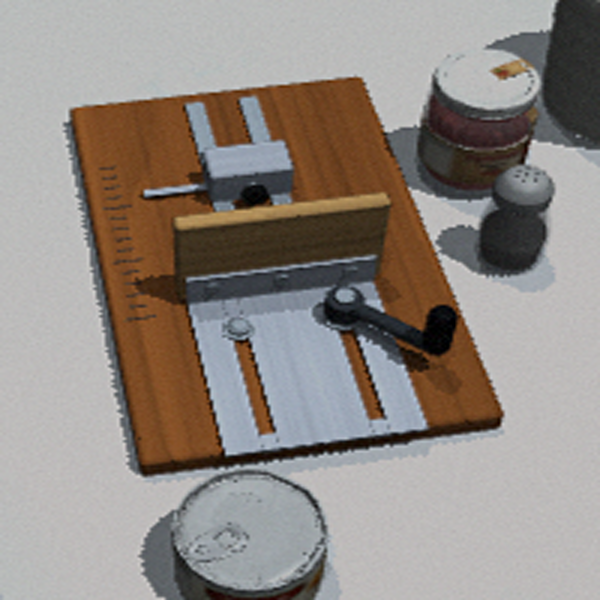

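View pics/crop2.png

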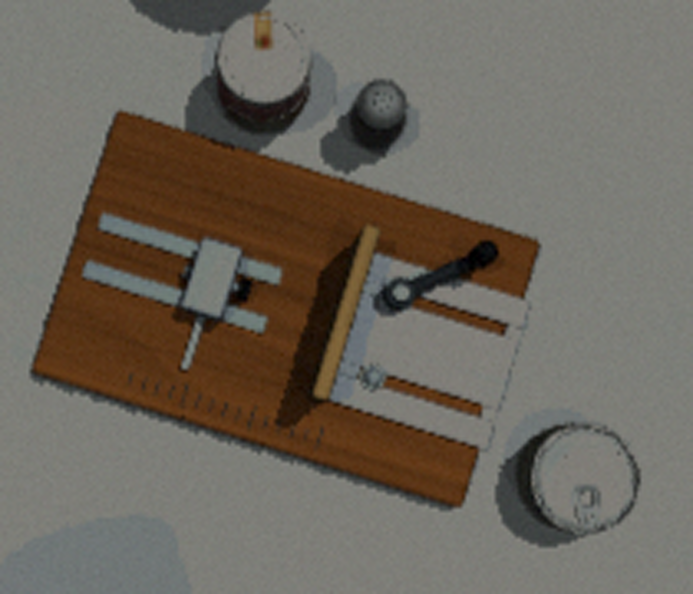

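```bash
cat >> h.py <<'E'
from scipy.spatial.transform import Rotation as Ro
def st():
    from station import ctrl
    o=ctrl.get_obs();R=Ro.from_euler("xyz",o["eef_rot"]).as_matrix();return o,R
def goto(b,z,zdir=None):
    """b: board xy of TCP; zdir: board-frame direction of tool z"""
    o,R=st();w=np.r_[tow(b),z];d=R.T@(w-o["ee_pos"])*1000
    print("t",round(o["time_s"],2),"shift",np.round(d,1),"tcp board",np.round(tob(o["ee_pos"])*1000,1),"toolz in board",np.round([R[:2,2]@BX,R[:2,2]@BY],3),"q",np.round(o["qpos"],2))
    if zdir is not None:
        t=zdir[0]*BX+zdir[1]*BY;v=R.T@np.r_[t,0];a=np.degrees(np.arctan2(-v[1],v[2]));print("roll",a, "alt",(a+360)%360-180)
    f=o["force"];print("F board",np.round([f[:2]@BX,f[:2]@BY,f[2]],2),"grip",o["grip_width"])
E
python3 - <<'E'
from h import *
o,R=st();print(np.round(R,3))
goto((0,-.034),.2,(0,1))
E
```

```text
[[-0.     0.935  0.354]
 [ 0.001  0.354 -0.935]
 [-1.     0.    -0.001]]
t 0.15 shift [   5.3  460.7 -221.4] tcp board [-229.9 -490.5  205. ] toolz in board [ 0.61  -0.792] q [-1.28  0.3   1.52 -0.    1.32 -0.07]
roll -142.40043942556593 alt 37.599560574434065
F board [ 0.53 -1.35 -0.12] grip 0.09383571102907307
```

Request:
servo_tool --motion '[0,28,-13,-8,0,58,-27,-17,0,87,-41,-26,0,116,-55,-35,0,145,-69,-44,0,174,-83,-53,0,203,-97,-62,0,232,-111,-71,0,261,-125,-80,0,290,-139,-89,0,319,-153,-98,0,348,-167,-107,0,377,-181,-116,0,406,-195,-125,0,435,-208,-134,0,460,-221,-142.4,0,460,-221,-142.4,0,460,-221,-142.4]' --gripper 0.4

```text
time_s: 2.4
ee_pos: [0.5462, -0.1453, 0.2052]
eef_rot: [1.888, 1.57, -3.121]
force: [-0.5, 0.5, 0.3]
grip_width: 0.0376
```

```bash
python3 - <<'E'
from h import *
goto((0,-.030),.070,(0,1))
E
```

```text
t 2.4 shift [135.2  -0.6   5.5] tcp board [ -0.5 -35.5 205.2] toolz in board [0.002 1.   ] q [-0.32  0.33  1.48 -0.    1.33 -1.6 ]
roll -0.13762662046642252 alt 179.86237337953355
F board [-0.58  0.34  0.31] grip 0.03755964200966767
```

Request:
servo_tool --motion '[20,0,4,0,45,0,5,0,70,0,5,0,90,0,5,0,105,0,5,0,116,0,5,0,124,0,5,0,130,0,5,0,135,0,5,0,135,0,5,0,135,0,5,0]'

```text
time_s: 3.78
ee_pos: [0.5483, -0.1401, 0.0707]
eef_rot: [-1.651, 1.57, -0.374]
force: [0.4, -0.1, -0.7]
grip_width: 0.0371
```

```bash
python3 - <<'E'
from h import *
goto((0,-.021),.070,(0,1))
from station import ctrl
c=ctrl.camera("scene");cv2.imwrite("pics/s1.png",cv2.resize(c["color"][140:380,220:420,::-1],None,fx=3,fy=2.5))
goto((0,-.021),.070,(0,1))
E
```

```text
t 3.77 shift [ 0.7 -0.   8.9] tcp board [ -0.  -29.9  70.7] toolz in board [-0.  1.] q [-0.31  0.48  1.61 -0.    1.05 -1.59]
roll 0.0032306827675211993 alt -179.99676931723246
F board [ 0.4  -0.03 -0.71] grip 0.03713090624157851
t 3.83 shift [ 0.7 -0.1  8.9] tcp board [ -0.1 -29.9  70.7] toolz in board [0. 1.] q [-0.31  0.48  1.61  0.    1.05 -1.59]
roll -0.002740620465801106 alt 179.99725937953417
F board [ 0.01  0.42 -0.12] grip 0.03768752562195013
```

View pics/s1.png

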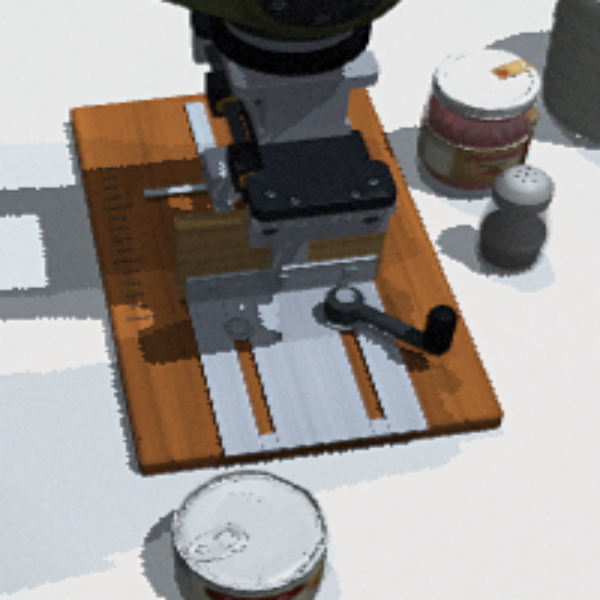

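The fingers straddle the fence, at about (275,250) in the crop. I'll push part way now. The tip can't be met before about 45 mm.

Request:
servo_tool --motion '[0,0,4,0,0,0,7,0,0,0,9,0,0,0,12,0,0,0,15,0,0,0,18,0,0,0,21,0,0,0,24,0,0,0,27,0,0,0,30,0,0,0,32,0,0,0,34,0,0,0,36,0]'

```text
time_s: 5.45
ee_pos: [0.5584, -0.1063, 0.0705]
eef_rot: [3.112, 1.57, -1.895]
force: [-1.9, -6.2, 0.7]
grip_width: 0.0378
```

```bash
python3 - <<'E'
from h import *
goto((0,.006),.070,(0,1))
E
```

```text
t 5.45 shift [ 0.5 -0.2  0.6] tcp board [-0.2  5.4 70.5] toolz in board [0. 1.] q [-0.25  0.48  1.6  -0.    1.06 -1.53]
roll -0.010484567519921785 alt 179.98951543248006
F board [-0.02 -6.51  0.74] grip 0.037762027427232336
```

Request:
servo_tool --motion '[0,0,0.5,0,0,0,1.0,0,0,0,1.5,0,0,0,2,0]'

```text
time_s: 5.95
ee_pos: [0.559, -0.1044, 0.0705]
eef_rot: [3.088, 1.57, -1.919]
force: [-2.5, -5.2, 0.9]
grip_width: 0.0377
```

```bash
python3 - <<'E'
from h import *
goto((0,.006),.070,(0,1))
E
```

```text
t 5.95 shift [ 0.5 -0.2 -1.4] tcp board [-0.2  7.4 70.5] toolz in board [0. 1.] q [-0.25  0.48  1.6  -0.    1.06 -1.52]
roll -0.011973305629010514 alt 179.988026694371
F board [-0.85 -5.67  0.9 ] grip 0.037721713147552634
```

Request:
servo_tool --motion '[0,0,1,0,0,0,2,0,0,0,3,0,0,0,4,0,0,0,4.5,0,0,0,5,0]'

```text
time_s: 6.7
ee_pos: [0.5604, -0.0996, 0.0705]
eef_rot: [3.127, 1.57, -1.88]
force: [-2.6, -6.3, 0.2]
grip_width: 0.0376
```

Request:
servo_tool --motion '[0,0,0.5,0,0,0,1.0,0,0,0,1.5,0]'

```text
time_s: 7.08
ee_pos: [0.5608, -0.0982, 0.0705]
eef_rot: [3.08, 1.57, -1.927]
force: [-1.9, -5.6, 1.3]
grip_width: 0.0378
```

Request:
servo_tool --motion '[0,0,0.5,0,0,0,1.0,0,0,0,1.5,0]'

```text
time_s: 7.45
ee_pos: [0.5613, -0.0967, 0.0705]
eef_rot: [3.082, 1.57, -1.925]
force: [-1.5, -5.3, 0.9]
grip_width: 0.0378
```

Request:
servo_tool --motion '[0,0,0.5,0,0,0,1.0,0,0,0,1.5,0]'

```text
time_s: 7.82
ee_pos: [0.5617, -0.0953, 0.0705]
eef_rot: [3.126, 1.57, -1.881]
force: [-1.1, -6.2, 1.2]
grip_width: 0.0376
```

Request:
servo_tool --motion '[0,0,0.5,0,0,0,1.0,0,0,0,1.5,0]'

```text
time_s: 8.2
ee_pos: [0.5622, -0.0939, 0.0705]
eef_rot: [3.077, 1.57, -1.93]
force: [-1.1, -6.3, 0.3]
grip_width: 0.0378
```

Request:
servo_tool --motion '[0,0,0.5,0,0,0,1.0,0,0,0,1.5,0]'

```text
time_s: 8.57
ee_pos: [0.5626, -0.0924, 0.0705]
eef_rot: [3.113, 1.57, -1.894]
force: [-1.9, -6.1, 1.0]
grip_width: 0.0377
```

Request:
servo_tool --motion '[0,0,0.5,0,0,0,1.0,0,0,0,1.5,0]'

```text
time_s: 8.95
ee_pos: [0.563, -0.091, 0.0705]
eef_rot: [3.064, 1.57, -1.943]
force: [-2.3, -5.4, 0.6]
grip_width: 0.0377
```

Request:
servo_tool --motion '[0,0,0.5,0,0,0,1.0,0,0,0,1.5,0]'

```text
time_s: 9.32
ee_pos: [0.5635, -0.0895, 0.0705]
eef_rot: [3.08, 1.57, -1.927]
force: [-1.6, -5.9, 0.6]
grip_width: 0.0378
```

Request:
servo_tool --motion '[0,0,0.5,0,0,0,1.0,0,0,0,1.5,0]'

```text
time_s: 9.7
ee_pos: [0.5639, -0.0881, 0.0705]
eef_rot: [3.121, 1.57, -1.886]
force: [-1.9, -5.5, 0.7]
grip_width: 0.0374
```

Request:
servo_tool --motion '[0,0,0.5,0,0,0,1.0,0,0,0,1.5,0]'

```text
time_s: 10.07
ee_pos: [0.5643, -0.0867, 0.0705]
eef_rot: [3.117, 1.57, -1.89]
force: [-1.4, -5.1, 0.5]
grip_width: 0.0375
```

Request:
servo_tool --motion '[0,0,0.5,0,0,0,1.0,0,0,0,1.5,0]'

```text
time_s: 10.45
ee_pos: [0.5648, -0.0852, 0.0705]
eef_rot: [3.041, 1.57, -1.966]
force: [-2.6, -6.1, 0.4]
grip_width: 0.0381
```

Request:
servo_tool --motion '[0,0,0.5,0,0,0,1.0,0,0,0,1.5,0]'

```text
time_s: 10.82
ee_pos: [0.5652, -0.0838, 0.0705]
eef_rot: [3.101, 1.57, -1.906]
force: [-2.8, -5.3, 0.6]
grip_width: 0.0373
```

Request:
servo_tool --motion '[0,0,0.5,0,0,0,1.0,0,0,0,1.5,0]'

```text
time_s: 11.2
ee_pos: [0.5656, -0.0824, 0.0705]
eef_rot: [3.08, 1.57, -1.927]
force: [-1.0, -5.7, 1.8]
grip_width: 0.0377
```

Request:
servo_tool --motion '[0,0,0.5,0,0,0,1.0,0,0,0,1.5,0]'

```text
time_s: 11.58
ee_pos: [0.5661, -0.0809, 0.0705]
eef_rot: [3.054, 1.57, -1.953]
force: [-2.4, -6.1, 0.9]
grip_width: 0.0377
```

Request:
servo_tool --motion '[0,0,0.5,0,0,0,1.0,0,0,0,1.5,0]'

```text
time_s: 11.95
ee_pos: [0.5665, -0.0795, 0.0705]
eef_rot: [3.06, 1.57, -1.947]
force: [-1.2, -5.7, 0.5]
grip_width: 0.0377
```

Request:
servo_tool --motion '[0,0,0.5,0,0,0,1.0,0,0,0,1.5,0]'

```text
time_s: 12.32
ee_pos: [0.5669, -0.078, 0.0705]
eef_rot: [3.054, 1.57, -1.953]
force: [-2.2, -5.9, 1.2]
grip_width: 0.0377
```

Request:
servo_tool --motion '[0,0,0.5,0,0,0,1.0,0,0,0,1.5,0]'

```text
time_s: 12.7
ee_pos: [0.5674, -0.0766, 0.0705]
eef_rot: [3.013, 1.57, -1.994]
force: [-2.2, -5.6, 0.7]
grip_width: 0.0376
```

```bash
python3 - <<'E'
from h import *
from station import ctrl
goto((0,.0),.070,(0,1))
c=ctrl.camera("scene");cv2.imwrite("pics/s2.png",cv2.resize(c["color"][140:380,220:420,::-1],None,fx=3,fy=2.5,interpolation=cv2.INTER_CUBIC))
hsv=cv2.cvtColor(c["color"],cv2.COLOR_RGB2HSV);B=tob(cloud(c));x,y,z=[B[...,i] for i in range(3)]
wood=(hsv[...,0]<25)&(hsv[...,1]>60)
for nm,m in(("fence back",wood&(abs(x)<.065)&(abs(y)<.1)&(z>.06)&(z<.095)),("top",(abs(x)<.065)&(abs(x)>.03)&wood&(abs(y)<.1)&(z>.1)&(z<.11)),("block",(abs(x)<.05)&(y<.12)&(y>.01)&(z>.048)&(z<.057)&~wood)):
    q=B[m];print(nm,len(q),np.round(np.percentile(q,[3,50,97],axis=0)*1000))
E
```

```text
t 12.7 shift [  0.5  -0.2 -36.4] tcp board [-0.2 36.4 70.5] toolz in board [0. 1.] q [-0.2   0.49  1.59 -0.    1.06 -1.47]
roll -0.011655731311003557 alt 179.988344268689
F board [-0.51 -5.97  0.68] grip 0.037566772968363034
fence back 747 [[-58.  17.  61.]
 [-12.  19.  78.]
 [ 56.  21.  94.]]
top 121 [[-59.  18. 100.]
 [-43.  22. 103.]
 [ 58.  29. 106.]]
block 137 [[-46.  14.  48.]
 [  2.  17.  50.]
 [ 46.  20.  52.]]
```

View pics/s2.png

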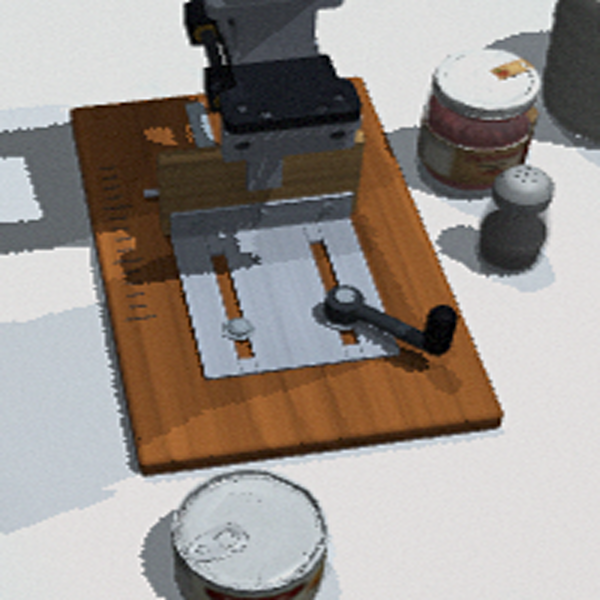

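The fence (260,190 in the crop) has travelled about 58 mm, so the tip must be very close. Finer steps from here.

Request:
servo_tool --motion '[0,0,0.3,0,0,0,0.7,0,0,0,1.0,0,0,0,1.0,0]'

```text
time_s: 13.25
ee_pos: [0.5677, -0.0756, 0.0705]
eef_rot: [3.075, 1.57, -1.932]
force: [-1.9, -5.5, 0.8]
grip_width: 0.0376
```

Request:
servo_tool --motion '[0,0,0.3,0,0,0,0.7,0,0,0,1.0,0,0,0,1.0,0]'

```text
time_s: 13.75
ee_pos: [0.568, -0.0747, 0.0705]
eef_rot: [3.096, 1.57, -1.911]
force: [-1.8, -5.1, 1.3]
grip_width: 0.0375
```

Request:
servo_tool --motion '[0,0,0.3,0,0,0,0.7,0,0,0,1.0,0,0,0,1.0,0]'

```text
time_s: 14.25
ee_pos: [0.5682, -0.0739, 0.0705]
eef_rot: [3.055, 1.569, -1.952]
force: [-2.1, -5.8, 0.9]
grip_width: 0.0378
```

Request:
servo_tool --motion '[0,0,0.3,0,0,0,0.6,0,0,0,0.6,0]'

```text
time_s: 14.62
ee_pos: [0.5683, -0.0735, 0.0705]
eef_rot: [3.022, 1.569, -1.985]
force: [-3.2, -8.9, 2.4]
grip_width: 0.0374
```

```bash
python3 - <<'E'
from h import *
goto((0,.0),.070,(0,1))
E
```

```text
t 14.62 shift [  0.5  -0.2 -39.6] tcp board [-0.2 39.6 70.5] toolz in board [0. 1.] q [-0.19  0.49  1.59 -0.    1.06 -1.47]
roll -0.01668901514767083 alt 179.98331098485232
F board [-0.52 -9.42  2.37] grip 0.03744124645366049
```

Request:
servo_tool --motion '[0,0,0.2,0,0,0,0.4,0,0,0,0.4,0]'

```text
time_s: 15.0
ee_pos: [0.5684, -0.0733, 0.0705]
eef_rot: [3.055, 1.569, -1.952]
force: [-3.4, -8.9, 0.6]
grip_width: 0.0374
```

Request:
servo_tool --motion '[0,0,0,0]'

```text
time_s: 15.12
ee_pos: [0.5684, -0.0733, 0.0705]
eef_rot: [3.064, 1.569, -1.943]
force: [-3.4, -9.6, 1.2]
grip_width: 0.0378
```

Request:
servo_tool --motion '[0,0,0.3,0,0,0,0.5,0,0,0,0.5,0]'

```text
time_s: 15.5
ee_pos: [0.5685, -0.0731, 0.0705]
eef_rot: [3.036, 1.569, -1.971]
force: [-4.1, -11.5, 1.1]
grip_width: 0.0378
```

Request:
servo_tool --motion '[0,0,0,0]'

```text
time_s: 15.62
ee_pos: [0.5685, -0.0731, 0.0705]
eef_rot: [3.025, 1.569, -1.983]
force: [-3.4, -10.6, 0.9]
grip_width: 0.0377
```

Request:
servo_tool --motion '[0,0,0.3,0,0,0,0.5,0,0,0,0.5,0,0,0,0.5,0]'

```text
time_s: 16.12
ee_pos: [0.5686, -0.0728, 0.0705]
eef_rot: [3.04, 1.568, -1.967]
force: [-5.2, -12.3, 1.8]
grip_width: 0.0382
```

Request:
servo_tool --motion '[0,0,0,0,0,0,0,0,0,0,0,0]'

```text
time_s: 16.5
ee_pos: [0.5685, -0.0728, 0.0705]
eef_rot: [3.016, 1.568, -1.991]
force: [-3.7, -11.2, 1.2]
grip_width: 0.0379
```

Request:
servo_tool --motion '[0,0,0,0,0,0,0,0,0,0,0,0]'

```text
time_s: 16.88
ee_pos: [0.5685, -0.0728, 0.0704]
eef_rot: [2.997, 1.568, -2.01]
force: [-4.6, -12.5, 0.9]
grip_width: 0.038
```

Contact is made and held for about 0.9 s at roughly 12.8 N in total. Less 6.1 N of friction, that leaves about 6.7 N on the tip. Now I'll back off and lift.

Request:
servo_tool --motion '[0,0,-1,0,0,0,-3,0,0,0,-7,0,0,0,-10,0,0,0,-12,0,0,0,-12,0,-12,0,-12,0,-30,0,-12,0,-55,0,-12,0,-75,0,-12,0,-80,0,-12,0,-80,0,-12,0]'

```text
time_s: 18.38
ee_pos: [0.5656, -0.0826, 0.1508]
eef_rot: [-1.496, 1.57, -0.22]
force: [0.9, -0.0, 0.3]
grip_width: 0.0373
```

```bash
python3 - <<'E'
from h import *
from station import ctrl
goto((.0715,-.115),.054,(.72,.69))
for n in("top","scene"):
    c=ctrl.camera(n)
    if n=="scene":cv2.imwrite("pics/s3.png",cv2.resize(c["color"][140:380,220:420,::-1],None,fx=3,fy=2.5,interpolation=cv2.INTER_CUBIC))
    hsv=cv2.cvtColor(c["color"],cv2.COLOR_RGB2HSV);B=tob(cloud(c));x,y,z=[B[...,i] for i in range(3)]
    wood=(hsv[...,0]<25)&(hsv[...,1]>60)
    for nm,m in(("fence",wood&(abs(x)<.065)&(abs(y)<.1)&(z>.06)&(z<.095)),("block",(abs(x)<.05)&(y<.12)&(y>.032)&(z>.048)&(z<.057)&~wood),("griptop",(x>.03)&(x<.12)&(y>-.16)&(y<-.02)&(z>.078)&(z<.09)&~wood)):
        q=B[m]
        if len(q):print(n,nm,len(q),np.round(np.percentile(q,[3,50,97],axis=0)*1000))
E
```

```text
t 18.38 shift [  96.8  -71.6 -145.1] tcp board [ -0.2  30.1 150.8] toolz in board [-0.  1.] q [-0.21  0.4   1.52 -0.    1.22 -1.49]
roll 46.22242116354303 alt -133.777578836457
F board [0.85 0.25 0.35] grip 0.03732496552815192
top fence 1 [[-21.  21.  77.]
 [-21.  21.  77.]
 [-21.  21.  77.]]
top block 65 [[-25.  46.  49.]
 [-20.  56.  52.]
 [-12.  72.  56.]]
top griptop 27 [[  63. -118.   79.]
 [  69. -113.   82.]
 [  74. -107.   86.]]
scene fence 893 [[-57.  20.  61.]
 [ -1.  23.  77.]
 [ 55.  25.  94.]]
scene griptop 52 [[  64. -120.   78.]
 [  69. -114.   82.]
 [  76. -108.   84.]]
```

View pics/s3.png

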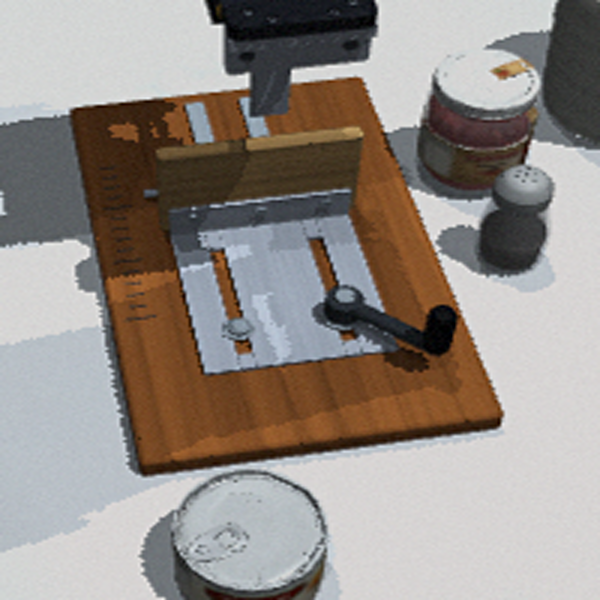

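The fence (260,170) rests where it was left, near the tip, and the lever grip is at (438,328) in the crop. Moving over the grip.

Request:
servo_tool --motion '[0,-5,-12,4,0,-14,-30,10,0,-24,-50,17,0,-35,-72,24,0,-46,-95,31,0,-57,-116,37,0,-65,-133,43,0,-70,-142,46,0,-71,-145,46,0,-71,-145,46]'

```text
time_s: 19.73
ee_pos: [0.5912, -0.2418, 0.1499]
eef_rot: [2.184, 1.57, 2.659]
force: [0.1, -0.7, -0.5]
grip_width: 0.0379
```

```bash
python3 - <<'E'
from h import *
goto((.0705,-.1145),.054,(.72,.69))
E
```

```text
t 19.73 shift [95.9  0.2  0.2] tcp board [  70.5 -114.8  149.9] toolz in board [0.719 0.696] q [-0.45  0.54  1.31  0.    1.29 -0.92]
roll 0.2867287611467546 alt -179.71327123885322
F board [ 0.3  -0.64 -0.5 ] grip 0.03792696091632157
```

Request:
servo_tool --motion '[15,0,0,0,35,0,0,0,55,0,0,0,70,0,0,0,82,0,0,0,90,0,0,0,95,0,0,0,95,0,0,0]'

```text
time_s: 20.72
ee_pos: [0.5914, -0.2421, 0.0554]
eef_rot: [2.289, 1.571, 2.762]
force: [0.4, 1.0, -0.4]
grip_width: 0.0374
```

Request:
servo_tool --motion '[0,0,0,0,0,0,0,0,0,0,0,0,0,0,0,0,0,0,0,0]' --gripper 0.1 --force 15

```text
time_s: 21.35
ee_pos: [0.5917, -0.242, 0.0557]
eef_rot: [-0.736, 1.57, -0.262]
force: [3.2, 1.6, 2.1]
grip_width: 0.0152
```

```bash
python3 - <<'E'
from h import *
from station import ctrl
goto((.0705,-.1145),.054,(.72,.69))
c=ctrl.camera("scene");cv2.imwrite("pics/s4.png",cv2.resize(c["color"][140:380,220:420,::-1],None,fx=3,fy=2.5,interpolation=cv2.INTER_CUBIC))
# lever arc plan in current tool axes
o,R=st();p0=tob(o["ee_pos"])[:2];ax=np.array([.030,-.0725]);v=p0-ax;r=np.linalg.norm(v);print("r",r,"phi",-np.arctan2(v[1],v[0])-.61)
for d in np.deg2rad(np.arange(0,71,5)):
    c_,s_=np.cos(d),np.sin(d);w=np.array([[c_,s_],[-s_,c_]])@v+ax-p0   # clockwise
    wl=w[0]*BX+w[1]*BY;t=R.T@np.r_[wl,0]*1000;print(round(np.degrees(d)),np.round(t[1:],1))
E
```

```text
t 21.35 shift [ 1.7  0.7 -0.2] tcp board [  71.1 -114.9   55.7] toolz in board [0.719 0.695] q [-0.45  0.64  1.38  0.    1.11 -0.92]
roll 0.22091103319334 alt -179.77908896680668
F board [2.6  2.45 2.09] grip 0.01524686534958871
r 0.0590088694178297 phi 0.19046657708945602
0 [0. 0.]
5 [ 0.2 -5.1]
10 [  0.9 -10.2]
15 [  2.  -15.3]
20 [  3.5 -20.2]
25 [  5.5 -25. ]
30 [  7.8 -29.5]
35 [ 10.6 -33.9]
40 [ 13.7 -38. ]
45 [ 17.2 -41.8]
50 [ 21.  -45.3]
55 [ 25.  -48.4]
60 [ 29.4 -51.2]
65 [ 33.9 -53.6]
70 [ 38.7 -55.5]
```

View pics/s4.png

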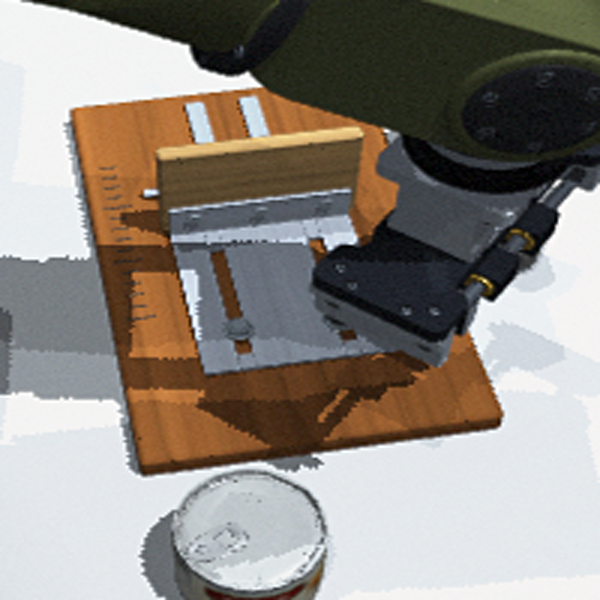

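Request:
servo_tool --motion '[0,0,-2.5,2.5,0,0.2,-5.1,5,0,0.5,-7.7,7.5,0,0.9,-10.2,10,0,1.4,-12.8,12.5,0,2,-15.3,15,0,2.7,-17.8,17.5,0,3.5,-20.2,20,0,4.5,-22.6,22.5,0,5.5,-25,25,0,6.6,-27.3,27.5,0,7.8,-29.5,30,0,9.2,-31.7,32.5,0,10.6,-33.9,35]' --force 25

```text
time_s: 23.15
ee_pos: [0.5568, -0.247, 0.0557]
eef_rot: [1.196, 1.569, 1.058]
force: [5.1, 9.1, 3.0]
grip_width: 0.0153
```

```bash
cat > arc.py <<'E'
from h import *
goto((.0705,-.1145),.054)
o,R=st();p0=tob(o["ee_pos"])[:2];ax=np.array([.030,-.0725]);v=p0-ax;r=np.linalg.norm(v);print("r",r,"phi",-np.arctan2(v[1],v[0])-.61)
for d in np.deg2rad(np.arange(0,36,5)):
    c_,s_=np.cos(d),np.sin(d);w=np.array([[c_,s_],[-s_,c_]])@v+ax-p0
    wl=w[0]*BX+w[1]*BY;t=R.T@np.r_[wl,0]*1000;print(round(np.degrees(d)),np.round(t[1:],1))
E
python3 arc.py
```

```text
t 23.15 shift [ 1.7 10.1 33.3] tcp board [  39.1 -129.7   55.7] toolz in board [0.988 0.156] q [-0.48  0.58  1.48  0.    1.08 -0.34]
F board [ 2.21 10.19  2.96] grip 0.015334441550479319
r 0.057908352757270826 phi 0.8023600401244247
0 [0. 0.]
5 [ 0.2 -5. ]
10 [  0.9 -10.1]
15 [  1.9 -15. ]
20 [  3.4 -19.8]
25 [  5.4 -24.5]
30 [  7.7 -29. ]
35 [ 10.4 -33.2]
```

Request:
servo_tool --motion '[0,0.4,-2.5,2.5,0,0.7,-5,5,0,1.2,-7.6,7.5,0,1.8,-10.1,10,0,2.4,-12.6,12.5,0,2.9,-15,15,0,3.6,-17.4,17.5,0,4.4,-19.8,20,0,5.4,-22.2,22.5,0,6.4,-24.5,25,0,6.4,-24.5,25]'

```text
time_s: 24.52
ee_pos: [0.5332, -0.238, 0.0557]
eef_rot: [1.233, 1.57, 0.66]
force: [2.9, 4.6, 3.5]
grip_width: 0.0153
```

```bash
python3 arc.py
```

```text
t 24.52 shift [ 1.7 28.5 50.7] tcp board [  13.9 -128.    55.7] toolz in board [ 0.961 -0.275] q [-0.48  0.53  1.56  0.    1.04  0.09]
F board [1.49 5.25 3.47] grip 0.015284599076019256
r 0.05776083134053663 phi 1.24263222698651
0 [0. 0.]
5 [ 0.2 -5. ]
10 [  0.9 -10. ]
15 [  2.  -14.9]
20 [  3.5 -19.7]
25 [  5.5 -24.4]
30 [  7.8 -28.9]
35 [ 10.6 -33.1]
```

Request:
servo_tool --motion '[0,0,0,0,0,0,0,0,0,0,0,0,0,0,0,0]' --gripper 0.4

```text
time_s: 25.02
ee_pos: [0.5329, -0.2384, 0.0553]
eef_rot: [-2.829, 1.571, 2.88]
force: [-0.7, -0.0, 0.5]
grip_width: 0.0372
```

Request:
servo_tool --motion '[-10,0,0,0,-30,0,0,0,-60,0,0,0,-90,0,0,0,-110,0,0,0,-120,0,0,0,-120,0,0,0]'

```text
time_s: 25.9
ee_pos: [0.5331, -0.2384, 0.1759]
eef_rot: [0.092, 1.57, -0.482]
force: [0.2, 0.5, -0.4]
grip_width: 0.0375
```

```bash
cat > look.py <<'E'
from h import *
from station import ctrl
import sys
goto((.0705,-.1145),.054)
for n in("top","scene"):
    c=ctrl.camera(n)
    if n=="scene":cv2.imwrite(f"pics/{sys.argv[1]}.png",cv2.resize(c["color"][140:380,220:420,::-1],None,fx=3,fy=2.5,interpolation=cv2.INTER_CUBIC))
    hsv=cv2.cvtColor(c["color"],cv2.COLOR_RGB2HSV);B=tob(cloud(c));x,y,z=[B[...,i] for i in range(3)]
    wood=(hsv[...,0]<25)&(hsv[...,1]>60)
    for nm,m in(("fence",wood&(abs(x)<.065)&(abs(y)<.1)&(z>.06)&(z<.095)),("block",(abs(x)<.05)&(y<.12)&(y>.037)&(z>.048)&(z<.057)&~wood),("griptop",(x>-.03)&(x<.12)&(y>-.16)&(y<-.05)&(z>.078)&(z<.09)&~wood)):
        q=B[m]
        if len(q):
            a=np.percentile(q,[3,50,97],axis=0)*1000;print(n,nm,len(q),np.round(a))
            if nm=="griptop":print("phi",-np.arctan2(a[1,1]+72.5,a[1,0]-30)-.61)
E
python3 look.py s5
```

```text
t 25.9 shift [121.9  28.9  50.4] tcp board [  14.  -128.4  175.9] toolz in board [ 0.961 -0.276] q [-0.48  0.4   1.46  0.    1.28  0.09]
F board [ 0.07  0.52 -0.38] grip 0.03753678425985289
top fence 6 [[-59.  21.  66.]
 [-44.  22.  84.]
 [ 30.  29.  93.]]
top block 292 [[-24.  45.  49.]
 [  1.  60.  52.]
 [ 25.  73.  56.]]
scene fence 606 [[-58.  21.  61.]
 [-17.  23.  74.]
 [ 55.  25.  93.]]
scene griptop 61 [[   7. -132.   78.]
 [  13. -127.   82.]
 [  21. -120.   84.]]
phi 1.262050135970115
```

View pics/s5.png

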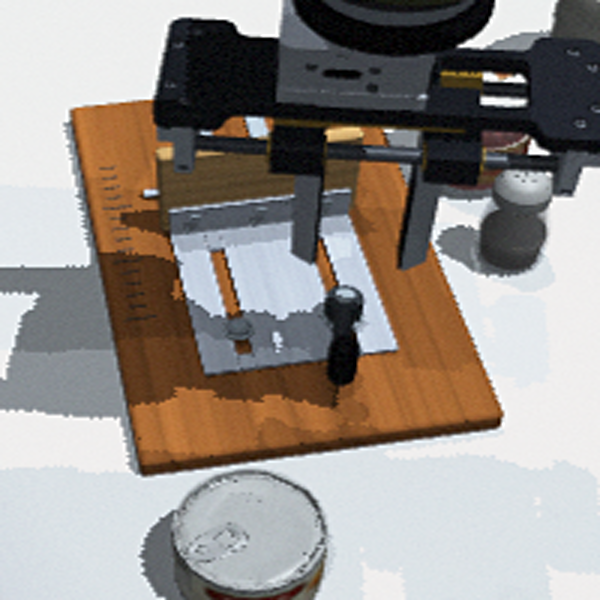

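```bash
python3 - <<'E'
from h import *
from station import ctrl
c=ctrl.camera("scene");B=tob(cloud(c));x,y,z=[B[...,i] for i in range(3)]
for nm,m in(("salt",(x>.105)&(x<.25)&(y<0)&(y>-.2)&(z>.03)&(z<.095)),("tin",(y<-.165)&(y>-.3)&(abs(x)<.15)&(z>.03)&(z<.08)),("jar",(x>.105)&(x<.21)&(y>0.01)&(y<.11)&(z>.03)&(z<.106))):
    print(nm,np.round(np.percentile(B[m],[3,50,97],axis=0)*1000))
print(ctrl.hand_in())
E
```

```text
salt [[127. -37.  32.]
 [140. -28.  61.]
 [159. -10.  87.]]
tin [[ -88. -260.   35.]
 [ -56. -229.   54.]
 [ -22. -191.   57.]]
jar [[138.  35.  33.]
 [153.  40.  68.]
 [172.  72.  98.]]
the job is handed in; nothing more can be done
None
```

The fence is clamped where it bears on the stop-screw tip, and I handed the job in at about 26 s of the 72 s allowed.

- **Fence:** I slid it about 61 mm until the force rose. It was then held for about 0.9 s at roughly 12.8 N in total. Taking off about 6.1 N of measured sliding friction leaves about 6.7 N on the tip. The force readings were noisy by about ±0.7 N, so the single readings in that hold work out at 5.7 to 7.2 N on the tip.
- **Lever:** I gripped the black handle and swung it clockwise from about 0.19 to 1.24 rad. The camera put it at about 1.26 rad after I let go, so it is past the 1.1 rad where it is tight. The sideways force on the gripper at the end of the swing was close to zero, so only the angle shows that it is tight. I did not feel it stiffen.
- **Last checks:**
  - The fence did not move visibly while the lever was tightened; its back face measured 23 mm before and after.
  - The index block measured the same as at the start, and so did the salt shaker and tin.
  - The jam jar was partly hidden by the gripper in the last picture, so its numbers don't compare directly. The arm did not come near it.
  - The gripper was clear of everything at hand-in, with force readings near zero.

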